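# Roll the handle offcut up the gutter and latch it

## Task

Gently nudge the short round offcut of broom handle up the sloped wooden gutter with the fingertips until it drops into the seat against the white stop at the top and cannot roll back. Then push the wooden keeper by its peg, swinging it fully across the gutter behind the offcut. Grip and lift nothing, and leave everything else on the bench where it is.

Things in the scene. Friction and masses are not known exactly. Their poses are not given: they have to be found in the camera images.
- bed: wooden gutter, fixed, a straight lane sloping up at 0.14 rad (8 degrees). Origin: on the lane's floor at the open low end, mid-lane; x up the slope along the floor, y across, z square to the floor (the frame tilts with the slope). In this frame, mm: floor z = 0 from x = 0 to 230, then the seat, x = 230 to 263, 6 lower. Side walls: inner faces y = +-39, 16 thick, x = 0 to 285, top z = 20.5
- seat (a point): where the offcut's centre is when seated: gutter frame x = 244.5 (+-1.5), y = 0, z = 11 mm. The seat is a 6 mm deep step down across the lane, 33 mm long, closed at the top of the slope by the white plastic stop (face at x = 263 mm, 78 mm wide, top at z = 38 mm)
- lugs (a point): mid-lane point of the floor between two low lugs at the gutter's low end (gutter frame x = 40 to 50 mm, 6 mm high, from |y| = 27 mm out to the walls) that keep the offcut from rolling out; between and below them the lane is open for a fingertip
- offcut_center (a point): centre of the offcut, a loose piece of round broom handle, wood, 34 mm diameter, 70 mm long, about 40 g, lying across the gutter so that it rolls along it. It starts at rest against the two lugs at the low end (its centre at x = 63, z = 17 mm of the gutter frame) and rolls back down if let go before the seat
- offcut: the same offcut: origin on its surface midway along its length, turning as it rolls; its x axis is the cylinder's axis
- keeper (a joint): angle, rad, of a wooden bar 88 x 16 x 12 mm pivoted on top of the gutter's -y wall, turning about the gutter's z. 0: parallel to the gutter, pointing down the slope; negative: swung outward, off the lane (starts at -0.8 to -0.2); growing: swings in over the lane; 1.57: fully across, at its end stop. Stays where it is left; about 0.6 N at the peg moves it
- keeper_pivot (a point): the keeper's pivot, at its bar's top, 33 mm above the lane's floor (gutter frame x = 216, y = -47 mm)
- keeper_peg (a point): middle of the steel peg near the keeper's free end, 14 mm diameter, 24 mm tall, standing square on the bar, 72 mm from the pivot; this point is 45 mm above the lane's floor (12 mm above the bar's top)
- spare: a spare piece of broom handle, wood, 34 mm diameter, 95 mm tall, standing upright beyond the high end of the gutter; origin at the centre of its underside; leave it alone
- block: wooden block 70 x 45 x 40 mm lying beyond the low end of the gutter; origin at the centre of its underside; leave it alone
- ferrule: steel tube ferrule, 42 mm outer diameter, 40 mm tall, standing beside the gutter; origin at the centre of its underside; leave it alone
- mallet: hammer lying on the right of the bench; leave it alone
- driver: screwdriver lying on the right of the bench; leave it alone
- jar: closed clear jar, 70 mm diameter, 90 mm tall; leave it alone
- broom_head: broom head, wooden back 240 x 60 mm on brown bristles, about 92 mm tall, on the left of the bench; leave it alone
Things that resemble listed ones, but are neither listed nor needed, are in the scene too. What is shaped like the offcut but green or purple is not meant.

How it is judged:
On the way, in this order (a step that is already met when the one before it is completed fails the run):
1. the offcut lies in the seat against the stop (x of offcut_center in the frame of bed between 0.238 and 0.252 m and z of offcut_center in the frame of bed between 0.006 and 0.0145 m and angle between the x axis of offcut and the y axis of bed, either way round below 0.15 rad and value of joint keeper below 1.2 rad), for 0.2 s.
2. the keeper is swung across behind the offcut (x of offcut_center in the frame of bed between 0.238 and 0.252 m and z of offcut_center in the frame of bed between 0.006 and 0.0145 m and angle between the x axis of offcut and the y axis of bed, either way round below 0.15 rad and value of joint keeper above 1.4 rad), for 0.2 s.
At the end, for the whole second after the job is handed in: the offcut lies across the gutter at rest in the seat against the stop (centre 238 to 252 mm up the gutter, sunk below 14.5 mm over the floor), and the keeper stands across the lane (above 1.4 rad) (all of step 2 and linear speed of offcut below 0.02 m/s); the robot touches nothing.
It fails at once if the offcut is lifted out of or off the gutter (centre more than 32 mm above its floor, 15 mm over where it rolls) (z of offcut_center in the frame of bed above 0.032 m).
It fails at once if the offcut is pinched or rammed (more than 25 N from the fingers) (contact force between the fingers and offcut above 25 N).
It fails at once if another thing on the bench is moved more than 20 mm (distance of any of spare, block, ferrule, mallet, driver, jar, broom_head from where it was at the start of the episode above 0.02 m).
It also fails if it takes over 56 s, if anything falls off the work surface, if the arm or the gripper's body presses on something with over 40 N, if the wrist force passes 120 N, or if a joint passes its speed limit or range.

## Robot

A 6-joint arm with a two-finger parallel gripper is mounted at the origin on the work surface. World frame = base frame: x ahead of the robot, y to its left, z up, the work surface at z = 0. Lengths are in m, angles in rad, forces in N, time in s.
With the tool pointing down it reaches from about 0.275 to 0.825 m from the base axis. Payload 4.9 kg.
Tool frame: the origin (TCP) lies midway between the tips of the shut fingers; the grasp point (between the pads) lies 19 mm behind it; x points along the fingers, z is the direction in which the jaws open and shut, and the axes are right-handed (so a half turn about x gives the same grasp; the last joint's range is limited). The gripper opens to 85 mm and grips with 20 to 120 N. Pads are 22 mm wide; open, the fingers measure 114 mm over their backs; the gripper's body (76 mm by 85 mm) begins 54 mm behind the grasp point. The pads swing forward as they close: fully open they stand 13 mm farther back than shut.
Start: joints at [1.127, 0.326, -0.193, 1.052, 0, 1.437], TCP at [0.168, 0.524, 0.231] pointing down, gripper open.
Joint ranges: [-2.65, 2.65], [-0.97, 1.79], [-1.3, 1.35], [-1.93, 2.1], [-1.47, 1.37], [-3.14, 3.14]. Speed limits (rad/s): [2.57, 2.57, 3.14, 3.14, 3.14, 3.14].

## Interface

Orientations are given as a unit quaternion [x, y, z, w].
In Python, from cell import env, cams, find_in gives the robot as it stands. The module is installed in compiled form; this text tells all that it offers.
- The arm moves only by the tool move_arm, never from a script. Its arguments are lists of equal length, an entry for each row: "delta_pos": the shift along the tool's x, y, z normalised to -1 to 1, where 1 is 0.3 m, a list of three; "rotation": the turn, a rotation vector about the tool's x, y, z normalised to -1 to 1, where 1 is 180 degrees, a list of three; "grip": the opening, from 0 (shut) to 1 (fully open). A call has exactly 8 rows; each row is the pose to reach, as a shift and turn from the pose commanded when the call began, along the tool's axes at that moment, turning the shorter way round; what a row does not reach only later rows make up. A row lasts 1/12 s, in which the tool goes at most 41.7 mm and 7.16 degrees, less where a joint would pass 70% of its speed; a pose out of reach is approached as far as the arm can. A call with a number of a shift or a turn outside -1 to 1 is refused whole. A call with a gripper value outside its range is refused whole. The fingers move at their own pace and stop on an object; "force" is the grip in N (left out, the last holds). Time passes only in rows, so rows that repeat a pose let the fingers close, or fill a call up. It gives the time, the measured TCP pose, the force and the opening at its end, in the units of the state.
- env.state(): the state, without advancing time (a new reading comes with each control period).
- cams.camera(name): name is "side" or "top" or "wrist"; returns a dict with "color" (384x512x3 uint8, red, green, blue), "range_z" (384x512 float32, m along the optical axis (not along the pixel's ray), 0 where there is no reading), "fx", "fy", "cx", "cy" (pixels), "R" (3x3) and "t" (3): a world point X has camera coordinates R X + t. Camera axes: x right, y down, z forward; pixel columns grow to the right and rows downward; lengths in m; the calibration is good to about 2 mm. A picture is of the moment at which its call begins.
- env.job_done(): hands the job in, once; it reports no verdict.
Trained networks look in a picture, given as the dict that the camera call returned (one of the last four; its "shot" number tells which), for a name from the list of things; names that differ only in an ending like _2 or _b are one class to them, and where a whole thing is asked for, a point or a joint stands for the part that bears it (a point fixed in the world has none). Each returns a list of dicts, best first, with "p" (0 to 1); they miss things now and then, are a little off and sometimes report something else, mostly with a low value. They report only what shows in the picture. A call takes as long as a camera call. They do not tell look-alikes from the thing itself.
- find_in(picture, thing): "extent" ([centre column, centre row, width, height] in pixels, round what is visible of it).
The state is a dict: "time": time; "qpos": joint angles; "qd": joint speeds; "joint_efforts": joint torques, N m; "tool_pos": TCP position; "ee_rot": TCP orientation; "force": force on the tool from outside, world axes, zero at the start; "ft_torque": the same for the moment, N m; "finger_gap": finger opening in m.
Only numpy, scipy, OpenCV 4.12 (cv2) and the standard library are available. Lean on these libraries where they do the work, as an engineer would, in place of code of your own. Each camera call takes 0.05 s, during which the arm holds its last target. There are 200 camera calls.

## Working session

There is one attempt and no reset: what is moved stays moved. The work goes in short steps, Python scripts to look and compute and a tool call to move; the robot and the scene stay as the last step left them, time stands still between calls to the robot, and variables do not carry over. Pictures are saved under pics/ and viewed, about 8 in all and at most 12, crops included, and the job is handed in when it is done.

Besides the shell and the picture viewer there is one more tool, called by a JSON object that holds its "method" and its "body". move_arm: Moves the arm, as the interface text tells. Its arguments: {"type":"object","properties":{"delta_pos":{"type":"array","items":{"type":"array","items":{"type":"number","minimum":-1,"maximum":1}}},"rotation":{"type":"array","items":{"type":"array","items":{"type":"number","minimum":-1,"maximum":1}}},"grip":{"type":"array","items":{"type":"number"}},"force":{"type":"number"}},"required":["delta_pos","rotation","grip"]}

```bash
mkdir -p pics
cat > h.py <<'E'
import numpy as np, cv2
from cell import env, cams, find_in
from scipy.spatial.transform import Rotation as Rn
def cloud(c):
    z=c["range_z"]; v,u=np.indices(z.shape)
    P=np.stack([(u-c["cx"])/c["fx"]*z,(v-c["cy"])/c["fy"]*z,z],-1)
    return (P-c["t"])@c["R"]   # R^T (P-t)
def proj(c,X):
    p=np.asarray(X)@c["R"].T+c["t"]; return np.stack([c["fx"]*p[...,0]/p[...,2]+c["cx"],c["fy"]*p[...,1]/p[...,2]+c["cy"]],-1)
def save(c,n): cv2.imwrite("pics/"+n,c["color"][...,::-1])
E
python3 - <<'E'
from h import *
s=env.state(); print(s)
ims=[]
for n in ("top","side"):
    c=cams.camera(n); P=cloud(c); ims.append(c["color"])
    np.savez(n+".npz",**{k:c[k] for k in("color","range_z","fx","fy","cx","cy","R","t")})
    for th in("bed","offcut","keeper","keeper_peg","spare","block","ferrule","jar","broom_head","mallet","driver"):
        for d in find_in(c,th)[:3]:
            u,v=map(int,d["extent"][:2]); 
            print(n,th,round(d["p"],2),np.round(d["extent"]),np.round(P[min(v,383),min(u,511)],3))
cv2.imwrite("pics/a.png",cv2.resize(np.vstack(ims)[...,::-1],(512,768))[:, :]) 
cv2.imwrite("pics/top.png",cv2.resize(ims[0],(768,576))[...,::-1]);cv2.imwrite("pics/side.png",cv2.resize(ims[1],(768,576))[...,::-1])
E
```

```text
{'time': 0.0, 'qpos': array([ 1.12677688e+00,  3.26955146e-01, -1.93541799e-01,  1.05198693e+00,
       -9.09323365e-06,  1.43658472e+00]), 'qd': array([ 0.00169082,  0.00180852,  0.00147203, -0.00022027, -0.00037192,
        0.00052664]), 'joint_efforts': array([-1.03300583e-03, -4.43402410e+01,  2.62440884e+01,  1.54197420e-02,
       -5.62626485e-05, -1.65101699e-05]), 'tool_pos': array([0.16743928, 0.52331157, 0.23051166]), 'ee_rot': array([-0.41715737,  0.57167869,  0.41658353,  0.57063243]), 'force': array([ 0.01496767, -0.30914073,  1.17171792]), 'ft_torque': array([0.00475891, 0.06258366, 0.00523983]), 'finger_gap': 0.08518936570429952}
top bed 0.96 [291. 186. 104.  61.] [ 0.493 -0.082  0.054]
top bed 0.73 [273. 135.  11.  17.] [ 0.654 -0.034  0.   ]
top offcut 0.84 [328. 258.  13.  26.] [ 0.28  -0.187  0.033]
top offcut 0.79 [378. 291.   8.  30.] [ 0.185 -0.333  0.032]
top offcut 0.79 [285.  94.  12.  28.] [ 0.769 -0.074  0.039]
top keeper 0.71 [389. 137.   8.  66.] [ 0.64  -0.389  0.001]
top keeper 0.6 [286. 160.  35.  14.] [ 0.561 -0.07   0.091]
top keeper_peg 0.5 [287. 15
[... 986 characters left out ...]
.585 -0.371  0.022]
side keeper_peg 0.44 [231. 173.   4.  19.] [ 0.572 -0.074  0.093]
side spare 0.62 [226. 226.  16.  36.] [0.525 0.14  0.063]
side block 0.76 [289. 164.  14.  21.] [ 0.418 -0.255  0.039]
side ferrule 0.55 [202. 197.  13.  22.] [ 0.647 -0.016  0.035]
side jar 0.57 [193. 160.  22.  31.] [ 0.736 -0.18   0.068]
side jar 0.18 [266. 169.  24.  15.] [ 0.477 -0.151  0.072]
side broom_head 0.73 [170. 327. 128.  67.] [0.544 0.466 0.073]
side broom_head 0.51 [203. 198.  16.  21.] [ 0.645 -0.019  0.033]
side mallet 0.92 [304. 144.  71.  14.] [ 0.39  -0.472  0.014]
side driver 0.51 [238. 150.  48.   9.] [ 0.629 -0.373  0.018]
side driver 0.16 [268. 170.  24.  19.] [ 0.474 -0.155  0.071]
```

View pics/top.png

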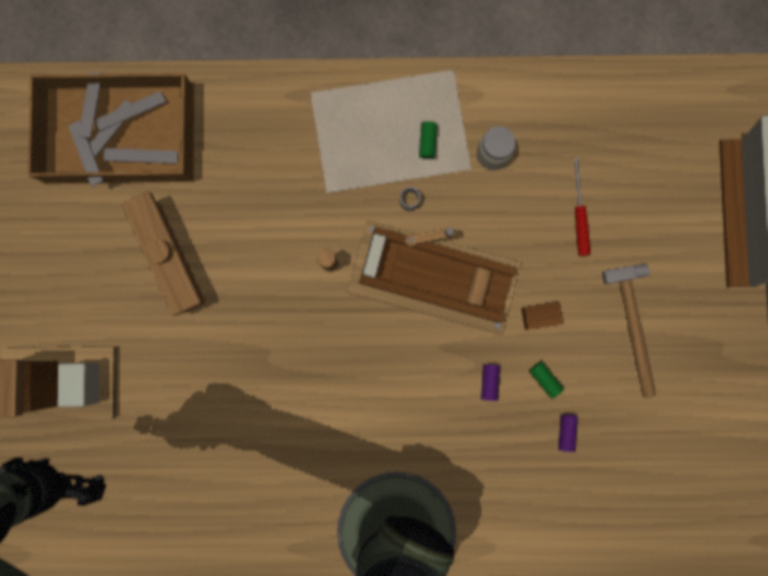

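View pics/side.png

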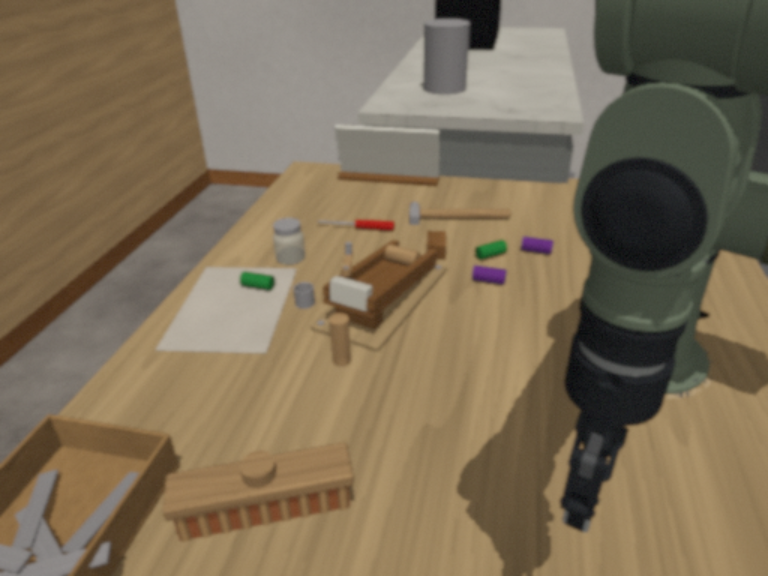

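The top view (768 px) shows the gutter with its white stop at (375,255) and the low end at (510,300). The tan offcut is inside the lane at (480,287), and the keeper is on the far wall with its peg at (452,233). The candidate cylinders are green (428,140) and (547,380), purple (491,382) and (568,432), and tan (480,287). Only the tan one lies in the gutter, so that's the one meant. Next I'll fit the bed pose to the depth.

```bash
cat >> h.py <<'E'
from scipy.optimize import differential_evolution as DE, minimize
def bedR(yaw): return (Rn.from_euler("z",yaw)*Rn.from_euler("y",-0.14)).as_matrix()
def tob(P,p): return (P-np.array([p[0],p[1],p[2]]))@bedR(p[3])
def model(b,off=(63,17)):
    x,y=b[...,0]*1e3,b[...,1]*1e3; ay=abs(y)
    h=np.where(x<230,0,-6.); h=np.where(x>263,38,h)
    h=np.where((ay<27)|(x<40)|(x>50),h,6)
    r=x-off[0]; h=np.where((abs(r)<17)&(ay<35),off[1]+np.sqrt(np.maximum(289-r*r,0)),h)
    return np.where(ay>39,20.5,h)
def cost(p,P,off=(63,17)):
    b=tob(P,p); m=(b[:,0]>.005)&(b[:,0]<.27)&(abs(b[:,1])<.052)
    if m.sum()<50: return 1e3
    e=np.minimum(abs(b[m,2]*1e3-model(b[m],off)),12); 
    return e.mean()-0.0*m.sum()
def fit(P,p0,w=(.03,.03,.03,.2),off=(63,17)):
    p0=np.array(p0);w=np.array(w)
    r=DE(cost,list(zip(p0-w,p0+w)),args=(P,off),seed=1,maxiter=150,popsize=12,tol=1e-6); return r.x,r.fun
E
python3 - <<'E'
from h import *
allP=[]
for n in("top","side"):
    c=dict(np.load(n+".npz")); P=cloud(c); ok=c["range_z"]>0; P=P[ok]
    m=(np.hypot(P[:,0]-.5,P[:,1]+.08)<.18)&(P[:,2]>.008)&(P[:,2]<.12)
    allP.append(P[m]); print(n,m.sum())
    print(n,*[np.round(v,4) for v in fit(P[m],(.46,-.2,.02,1.3),(.05,.06,.03,.35))])
P=allP[0]; p,f=fit(P,(.46,-.2,.02,1.3),(.05,.06,.03,.35))
print(p,f); np.save("bed.npy",p)
b=tob(P,p); m=(b[:,2]>.036)&(b[:,0]<.255); print("high pts bed mm:\n",np.round(b[m]*1e3)[np.argsort(b[m,2])][-12:])
E
```

```text
top 5482
top [ 0.4575 -0.2225  0.0346  1.2945] 2.6646
side 3732
side [ 0.4578 -0.2566  0.0309  1.3271] 5.8741
[ 0.45749118 -0.2225388   0.03463354  1.29450651] 2.6646159476410713
high pts bed mm:
 [[151. -81.  56.]
 [157. -82.  57.]
 [157. -79.  57.]
 [155. -83.  58.]
 [156. -85.  58.]
 [153. -74.  59.]
 [150. -75.  59.]
 [156. -74.  59.]
 [151. -78.  59.]
 [153. -86.  59.]
 [150. -84.  60.]
 [149. -81.  61.]]
```

```bash
cat >> h.py <<'E'
def goal(p,bpos_mm,spin=0.,sgn=1):
    """TCP at bed mm, tool square to floor, jaw axis along sgn*bed y turned by spin about bed z"""
    B=bedR(p[3]); R=B@Rn.from_euler("z",spin).as_matrix()@np.array([[0,-sgn,0],[0,0,sgn],[-1,0,0.]])
    return p[:3]+B@(np.array(bpos_mm)/1e3),R
def delta(t,R,frm=None):
    s=env.state(); t0,R0=(s["tool_pos"],Rn.from_quat(s["ee_rot"]).as_matrix()) if frm is None else frm
    return np.round(R0.T@(t-t0)/.3,4),np.round(Rn.from_matrix(R0.T@R).as_rotvec()/np.pi,4)
E
python3 - <<'E'
from h import *
p=np.load("bed.npy"); s=env.state(); print(np.round(Rn.from_quat(s["ee_rot"]).as_matrix(),3))
for sg in(1,-1):
    g=goal(p,(110,0,190),0,sg); print(sg,g[0],delta(*g)); print(np.round(g[1],2))
E
```

```text
[[-0.    -0.952  0.305]
 [-0.     0.305  0.952]
 [-1.     0.    -0.   ]]
1 [ 0.4799718  -0.14325372  0.23812432] (array([-0.0228, -1.6694, -1.8003]), array([-0.5098, -0.0357, -0.0346]))
[[ 0.04 -0.27 -0.96]
 [ 0.13 -0.95  0.27]
 [-0.99 -0.14  0.  ]]
-1 [ 0.4799718  -0.14325372  0.23812432] (array([-0.0228, -1.6694, -1.8003]), array([ 0.4885, -0.0343,  0.0354]))
[[ 0.04  0.27  0.96]
 [ 0.13  0.95 -0.27]
 [-0.99  0.14  0.  ]]
```

{"method": "move_arm", "body": {"delta_pos": [[0,-0.9,-0.97],[0,-0.9,-0.97],[0,-0.9,-0.97],[0,-0.9,-0.97],[0,-0.9,-0.97],[0,-0.9,-0.97],[0,-0.9,-0.97],[0,-0.9,-0.97]], "rotation": [[0.4885,-0.034,0.035],[0.4885,-0.034,0.035],[0.4885,-0.034,0.035],[0.4885,-0.034,0.035],[0.4885,-0.034,0.035],[0.4885,-0.034,0.035],[0.4885,-0.034,0.035],[0.4885,-0.034,0.035]], "grip": [0.3,0.3,0.3,0.3,0.3,0.3,0.3,0.3]}}

```text
time: 1.87
tool_pos: [0.3095, 0.2203, 0.2316]
ee_rot: [-0.058, 0.695, 0.125, 0.706]
force: [0.6, -0.2, -0.4]
finger_gap: 0.0257
```

Run:
```python
from h import *
p=np.load("bed.npy"); print(delta(*goal(p,(110,0,190),0,-1)),env.state()["qpos"])
```

```text
(array([-0.1367, -1.3099,  0.2399]), array([ 0.1701, -0.0114,  0.0125])) [ 0.35018149 -0.03443236 -0.62772041  0.94216172  0.08959968  1.66269343]
```

{"method": "move_arm", "body": {"delta_pos": [[-0.13,-1,0.2],[-0.13,-1,0.2],[-0.13,-1,0.2],[-0.13,-1,0.2],[-0.13,-1,0.2],[-0.13,-1,0.2],[-0.13,-1,0.2],[-0.13,-1,0.2]], "rotation": [[0.17,-0.011,0.012],[0.17,-0.011,0.012],[0.17,-0.011,0.012],[0.17,-0.011,0.012],[0.17,-0.011,0.012],[0.17,-0.011,0.012],[0.17,-0.011,0.012],[0.17,-0.011,0.012]], "grip": [0.3,0.3,0.3,0.3,0.3,0.3,0.3,0.3]}}

```text
time: 2.53
tool_pos: [0.4481, -0.0591, 0.2446]
ee_rot: [0.144, 0.692, -0.049, 0.706]
force: [1.1, 0.8, 0.7]
finger_gap: 0.0258
```

Run:
```python
from h import *
p=np.load("bed.npy"); print(delta(*goal(p,(110,0,190),0,-1)),env.state()["qpos"])
c=cams.camera("wrist"); save(c,"w1.png"); P=cloud(c); np.savez("w1.npz",**{k:c[k] for k in("color","range_z","fx","fy","cx","cy","R","t")})
print("cam pos bed",tob(-c["R"].T@c["t"],p)*1e3)
for d in find_in(c,"keeper_peg")[:2]+find_in(c,"offcut")[:3]: print(d["p"],d["extent"])
```

```text
(array([-0.0111, -0.242 ,  0.1783]), array([0.0005, 0.0004, 0.0014])) [-0.38693133  0.13141022 -0.41963379  1.03358946  0.13475354  1.45770021]
cam pos bed [252.44739768  53.86752844 328.80394051]
0.9 [366.7, 179.2, 55.2, 85.0]
0.65 [322.9, 194.8, 135.5, 237.9]
0.93 [486.4, 135.9, 51.1, 29.3]
0.65 [299.0, 272.2, 55.7, 28.6]
```

View pics/w1.png

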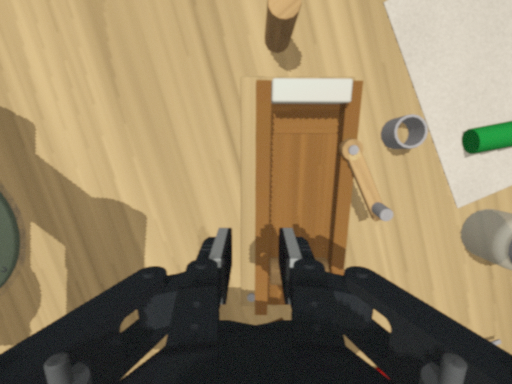

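The wrist view shows the white stop at (312,90), the keeper pivot at (350,150), the peg at (384,213) and the ferrule at (405,132). The fingers hide the low end. I'll refine the bed fit with this cloud.

Run:
```python
from h import *
p=np.load("bed.npy")
c=dict(np.load("w1.npz")); P=cloud(c)[c["range_z"]>0]
b=tob(P,p); P=P[(b[:,2]<.065)&(b[:,2]>-.03)&(abs(b[:,1])<.12)&(b[:,0]>-.02)&(b[:,0]<.3)]
q,f=fit(P,p,(.015,.015,.015,.08)); print(q,f,len(P)); np.save("bed2.npy",q)
b=tob(P,q)*1e3
for nm,m in dict(floor=(abs(b[:,1])<30)&(b[:,0]>110)&(b[:,0]<220),seat=(abs(b[:,1])<30)&(b[:,0]>236)&(b[:,0]<258),walls=(abs(b[:,1]-47)<4)&(b[:,0]>100)&(b[:,0]<250)).items(): print(nm,m.sum(),np.median(b[m,2]))
m=(b[:,2]>49)&(b[:,1]<-50); print("peg top",m.sum(),b[m].min(0),b[m].max(0),np.median(b[m],0))
m=(abs(b[:,1])<35)&(b[:,0]<100)&(b[:,2]>4); print("offcut",m.sum(),b[m].min(0) if m.any() else'',b[m].max(0) if m.any() else'')
m=(b[:,2]>30)&(abs(b[:,1])<35)&(b[:,0]>240); print("stop",b[m].min(0),b[m].max(0))
g=goal(q,(20,0,60),0,-1); print("to pre",delta(*g),g[0]); m=tob(P,q)
```

```text
[ 0.45797415 -0.22164909  0.03438513  1.29218908] 1.5421964788169646 20556
floor 4351 0.016594389031695488
seat 1033 -6.018221813985243
walls 923 20.528498960541654
peg top 178 [145.53226721 -86.76041605  49.19067596] [159.18731234 -72.9768725   58.62689595] [153.27747424 -78.51340271  56.68509666]
offcut 324 [ 50.0694476  -33.51954444  12.38930055] [80.39197952 34.99826728 35.98477923]
stop [263.03701036 -34.97396561  34.36819694] [284.67521806  34.99629625  40.9319552 ]
to pre (array([ 0.4197, -0.5474,  0.1896]), array([ 0.0016, -0.0009,  0.0008])) [ 0.46111807 -0.21065817  0.09658896]
```

{"method": "move_arm", "body": {"delta_pos": [[0,-0.14,0.05],[0,-0.28,0.1],[0,-0.41,0.15],[0.05,-0.5474,0.1896],[0.15,-0.5474,0.1896],[0.28,-0.5474,0.1896],[0.4,-0.5474,0.1896],[0.42,-0.5474,0.1896]], "rotation": [[0.0016,-0.0009,0.0008],[0.0016,-0.0009,0.0008],[0.0016,-0.0009,0.0008],[0.0016,-0.0009,0.0008],[0.0016,-0.0009,0.0008],[0.0016,-0.0009,0.0008],[0.0016,-0.0009,0.0008],[0.0016,-0.0009,0.0008]], "grip": [0.25,0.25,0.25,0.25,0.25,0.25,0.25,0.25]}}

```text
time: 3.35
tool_pos: [0.4574, -0.2051, 0.0919]
ee_rot: [0.147, 0.695, -0.046, 0.702]
force: [-1.6, 1.1, -0.1]
finger_gap: 0.0209
```

Run:
```python
from h import *
q=np.load("bed2.npy"); s=env.state(); print("bed",tob(s["tool_pos"],q)*1e3,s["force"],s["qpos"],s["finger_gap"])
print(delta(*goal(q,(20,0,8),0,-1)))
c=cams.camera("wrist"); save(c,"w2.png"); P=cloud(c)[c["range_z"]>0]; b=tob(P,q)*1e3
m=(abs(b[:,1])<33)&(b[:,0]<100)&(b[:,0]>30)&(b[:,2]>25)&(b[:,2]<38); print(m.sum(),b[m].min(0),b[m].max(0))
```

```text
bed [23.67562037  5.09525909 54.78858148] [-1.58718468  1.11061789 -0.11246036] [-0.64884359  0.4146218  -0.46751764  0.74964679  0.13019678  1.19279701] 0.020946256601294344
(array([ 0.1558, -0.0128,  0.0184]), array([ 0.001 , -0.003 , -0.0011]))
5175 [ 47.92479845 -32.99930329  25.00414047] [78.19505341 32.99572931 36.15157538]
```

View pics/w2.png

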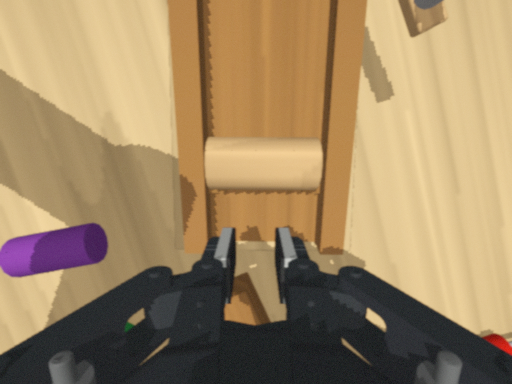

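The tan offcut lies square in the lane at (264,163), and the fingers are behind it at about (255,250), so this is the right piece. Now lowering.

{"method": "move_arm", "body": {"delta_pos": [[0.04,-0.0128,0.0184],[0.08,-0.0128,0.0184],[0.12,-0.0128,0.0184],[0.14,-0.0128,0.0184],[0.1558,-0.0128,0.0184],[0.1558,-0.0128,0.0184],[0.1558,-0.0128,0.0184],[0.1558,-0.0128,0.0184]], "rotation": [[0.001,-0.003,-0.0011],[0.001,-0.003,-0.0011],[0.001,-0.003,-0.0011],[0.001,-0.003,-0.0011],[0.001,-0.003,-0.0011],[0.001,-0.003,-0.0011],[0.001,-0.003,-0.0011],[0.001,-0.003,-0.0011]], "grip": [0.25,0.25,0.25,0.25,0.25,0.25,0.25,0.25]}}

```text
time: 4.07
tool_pos: [0.468, -0.2088, 0.0509]
ee_rot: [0.145, 0.688, -0.051, 0.709]
force: [-1.4, 0.4, 0.1]
finger_gap: 0.0215
```

```bash
cat > st.py <<'E'
from h import *
import sys
q=np.load("bed2.npy"); s=env.state(); print(s["time"],"bed",np.round(tob(s["tool_pos"],q)*1e3,1),"F bed",np.round(s["force"]@bedR(q[3]),1),"qd",np.round(s["qd"],3))
if len(sys.argv)>1: print(delta(*goal(q,tuple(map(float,sys.argv[1:4])),float(sys.argv[4]) if len(sys.argv)>4 else 0,-1)))
E
python3 st.py 20 0 8
```

```text
4.0667 bed [17.3 -6.1 14.3] F bed [0.  1.4 0.1] qd [-0.004  0.003 -0.004 -0.003  0.    -0.001]
(array([ 0.0207,  0.0092, -0.0205]), array([-0.    ,  0.0034,  0.0014]))
```

{"method": "move_arm", "body": {"delta_pos": [[0.01,0,-0.01],[0.0207,0.005,-0.0205],[0.0207,0.01,-0.0205],[0.0207,0.02,-0.0205],[0.0207,0.03,-0.0205],[0.0207,0.04,-0.0205],[0.0207,0.05,-0.0205],[0.0207,0.06,-0.0205]], "rotation": [[0,0.0034,0.0014],[0,0.0034,0.0014],[0,0.0034,0.0014],[0,0.0034,0.0014],[0,0.0034,0.0014],[0,0.0034,0.0014],[0,0.0034,0.0014],[0,0.0034,0.0014]], "grip": [0.25,0.25,0.25,0.25,0.25,0.25,0.25,0.25]}}

```text
time: 4.73
tool_pos: [0.4669, -0.1886, 0.0463]
ee_rot: [0.147, 0.692, -0.049, 0.705]
force: [0.5, -0.0, -0.1]
finger_gap: 0.0211
```

```bash
python3 st.py 35 0 8
```

```text
4.7333 bed [35.6  0.5  7.1] F bed [ 0.1 -0.5 -0.1] qd [ 0.067 -0.017 -0.016 -0.008  0.001  0.066]
(array([-0.0031, -0.0019,  0.0018]), array([-0.0001, -0.0003, -0.0001]))
```

{"method": "move_arm", "body": {"delta_pos": [[0,0.01,0],[0,0.022,0],[0,0.034,0],[0,0.046,0],[0,0.058,0],[0,0.07,0],[0,0.082,0],[0,0.094,0]], "rotation": [[0,0,0],[0,0,0],[0,0,0],[0,0,0],[0,0,0],[0,0,0],[0,0,0],[0,0,0]], "grip": [0.25,0.25,0.25,0.25,0.25,0.25,0.25,0.25]}}

```text
time: 5.4
tool_pos: [0.4744, -0.1617, 0.0502]
ee_rot: [0.147, 0.692, -0.049, 0.705]
force: [0.2, 0.3, -0.0]
finger_gap: 0.0216
```

```bash
cat > look.py <<'E'
from h import *
import sys
q=np.load("bed2.npy"); c=cams.camera("wrist"); save(c,sys.argv[1]); P=cloud(c)[c["range_z"]>0]; b=tob(P,q)*1e3
m=(abs(b[:,1])<33)&(b[:,0]>40)&(b[:,0]<255)&(b[:,2]>10)&(b[:,2]<38); print("offcut pts",m.sum(),b[m].min(0),b[m].max(0))
for lo,hi in((-33,-15),(15,33)):
    k=m&(b[:,1]>lo)&(b[:,1]<hi); 
    if k.sum()>5: print(lo,k.sum(),np.percentile(b[k],[5,50,95],axis=0)[:,[0,2]].round(1).tolist())
E
python3 st.py; python3 look.py w3.png
```

```text
5.4 bed [63.8  0.7  7. ] F bed [ 0.3 -0.1 -0.1] qd [ 0.083 -0.019 -0.015 -0.005  0.005  0.083]
offcut pts 11541 [ 53.4607759  -32.99216173  10.12099433] [109.79464981  32.99632064  37.98615704]
-33 3087 [[71.9, 20.6], [95.9, 31.6], [108.7, 34.2]]
15 3150 [[71.8, 20.6], [95.4, 31.5], [108.7, 34.3]]
```

View pics/w3.png

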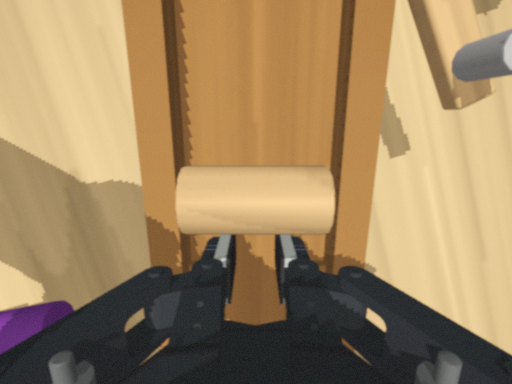

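The offcut sits square against both fingertips (255,200), and the force is below 0.5 N. Continuing up the slope.

{"method": "move_arm", "body": {"delta_pos": [[0,0.014,0],[0,0.028,0],[0,0.042,0],[0,0.056,0],[0,0.07,0],[0,0.084,0],[0,0.098,0],[0,0.112,0]], "rotation": [[0,0,0],[0,0,0],[0,0,0],[0,0,0],[0,0,0],[0,0,0],[0,0,0],[0,0,0]], "grip": [0.25,0.25,0.25,0.25,0.25,0.25,0.25,0.25]}}

```text
time: 6.12
tool_pos: [0.4836, -0.1296, 0.055]
ee_rot: [0.147, 0.692, -0.049, 0.705]
force: [0.1, -0.6, -0.3]
finger_gap: 0.0212
```

{"method": "move_arm", "body": {"delta_pos": [[0,0.014,0],[0,0.028,0],[0,0.042,0],[0,0.056,0],[0,0.07,0],[0,0.084,0],[0,0.098,0],[0,0.112,0]], "rotation": [[0,0,0],[0,0,0],[0,0,0],[0,0,0],[0,0,0],[0,0,0],[0,0,0],[0,0,0]], "grip": [0.25,0.25,0.25,0.25,0.25,0.25,0.25,0.25]}}

```text
time: 6.78
tool_pos: [0.4928, -0.0977, 0.0597]
ee_rot: [0.147, 0.692, -0.049, 0.705]
force: [0.1, 0.3, -0.6]
finger_gap: 0.0216
```

```bash
python3 st.py; python3 look.py w4.png
```

```text
6.7833 bed [131.1   0.6   7. ] F bed [ 0.2 -0.  -0.7] qd [ 0.101 -0.014  0.001 -0.001  0.002  0.098]
offcut pts 11553 [120.30650287 -32.97492288  10.03056451] [176.92196303  32.99502037  37.99931772]
-33 3087 [[139.1, 19.5], [163.5, 31.5], [176.3, 34.3]]
15 3150 [[139.1, 19.7], [163.1, 31.5], [176.3, 34.3]]
```

{"method": "move_arm", "body": {"delta_pos": [[0,0.014,0],[0,0.028,0],[0,0.042,0],[0,0.056,0],[0,0.07,0],[0,0.084,0],[0,0.098,0],[0,0.112,0]], "rotation": [[0,0,0],[0,0,0],[0,0,0],[0,0,0],[0,0,0],[0,0,0],[0,0,0],[0,0,0]], "grip": [0.25,0.25,0.25,0.25,0.25,0.25,0.25,0.25]}}

```text
time: 7.5
tool_pos: [0.502, -0.0657, 0.0643]
ee_rot: [0.147, 0.692, -0.049, 0.705]
force: [-0.3, -0.7, 0.5]
finger_gap: 0.0215
```

{"method": "move_arm", "body": {"delta_pos": [[0,0.013,0],[0,0.025,0],[0,0.037,0],[0,0.049,0],[0,0.061,0],[0,0.073,0],[0,0.085,0],[0,0.095,0]], "rotation": [[0,0,0],[0,0,0],[0,0,0],[0,0,0],[0,0,0],[0,0,0],[0,0,0],[0,0,0]], "grip": [0.25,0.25,0.25,0.25,0.25,0.25,0.25,0.25]}}

```text
time: 8.17
tool_pos: [0.5097, -0.0386, 0.0683]
ee_rot: [0.147, 0.692, -0.049, 0.705]
force: [-0.4, -0.4, 0.5]
finger_gap: 0.0212
```

{"method": "move_arm", "body": {"delta_pos": [[0,0.008,0],[0,0.016,0],[0,0.024,0],[0,0.032,0],[0,0.036,0],[0,0.04,0],[0,0.044,0],[0,0.048,0]], "rotation": [[0,0,0],[0,0,0],[0,0,0],[0,0,0],[0,0,0],[0,0,0],[0,0,0],[0,0,0]], "grip": [0.25,0.25,0.25,0.25,0.25,0.25,0.25,0.25]}}

```text
time: 8.83
tool_pos: [0.5136, -0.0251, 0.0703]
ee_rot: [0.147, 0.692, -0.049, 0.705]
force: [1.3, -0.3, -0.6]
finger_gap: 0.0215
```

```bash
python3 st.py; python3 look.py w5.png
```

```text
8.8333 bed [207.2   0.6   7. ] F bed [ 0.  -1.3 -0.6] qd [ 0.027 -0.     0.008  0.003  0.     0.029]
offcut pts 9295 [196.83364053 -32.98923156  10.03038686] [254.99897197  32.98227491  37.9873631 ]
-33 2451 [[215.2, 20.0], [242.1, 26.7], [253.7, 29.9]]
15 2521 [[215.1, 19.4], [241.4, 26.6], [253.7, 31.4]]
```

View pics/w5.png

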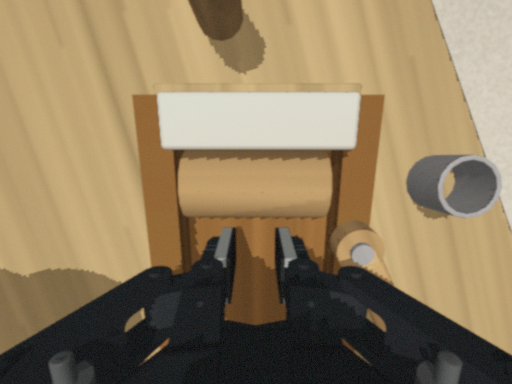

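The offcut is seated against the white stop at (255,183), square, with a clear gap to the fingertips. Next I'll back off, lift and shut the fingers, then go outside the peg.

{"method": "move_arm", "body": {"delta_pos": [[0,-0.03,0],[-0.06,-0.05,0],[-0.16,-0.05,0],[-0.26,-0.05,0],[-0.34,-0.05,0],[-0.37,-0.05,0],[-0.37,-0.05,0],[-0.37,-0.05,0]], "rotation": [[0,0,0],[0,0,0],[0,0,0],[0,0,0],[0,0,0],[0,0,0],[0,0,0],[0,0,0]], "grip": [0.25,0.25,0.25,0,0,0,0,0]}}

```text
time: 9.55
tool_pos: [0.5051, -0.0548, 0.1776]
ee_rot: [0.147, 0.692, -0.049, 0.705]
force: [-1.1, 0.1, -0.1]
finger_gap: -0.0
```

```bash
python3 st.py 168.4 -111 115 2.05
python3 - <<'E'
from h import *
q=np.load("bed2.npy"); c=cams.camera("wrist"); save(c,"w6.png"); P=cloud(c)[c["range_z"]>0]; b=tob(P,q)*1e3
m=(b[:,2]>52)&(b[:,2]<62)&(b[:,1]<-40)&(b[:,1]>-110)&(b[:,0]>130)&(b[:,0]<180); print("peg",m.sum(),b[m].min(0),b[m].max(0))
m=(abs(b[:,1])<33)&(b[:,0]>228)&(b[:,0]<261)&(b[:,2]<32); print("offcut top",np.percentile(b[m,2],99), "x of top",np.median(b[m&(b[:,2]>np.percentile(b[m,2],90)),0]))
print(env.state()["qpos"]);
E
```

```text
9.55 bed [191.6   0.5 117.6] F bed [-0.2  1.1 -0. ] qd [ 0.008  0.023 -0.027 -0.004  0.001  0.002]
(array([ 0.0083, -0.0771,  0.3719]), array([-6.528e-01, -1.000e-04, -4.000e-04]))
peg 262 [145.44019683 -86.75560581  52.04217491] [159.66219404 -73.12756258  58.71373994]
offcut top 28.811361188300932 x of top 243.45780211252733
[-0.3381141   0.29076148 -0.39990009  0.89146172  0.14004688  1.51118372]
```

View pics/w6.png

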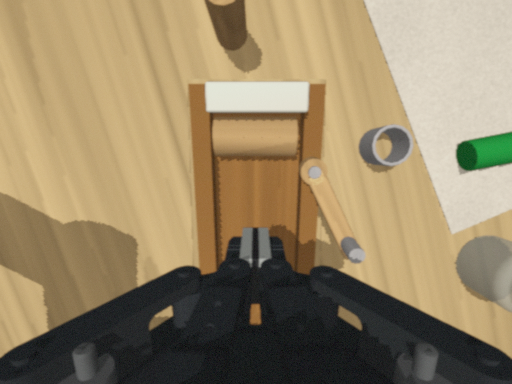

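The offcut stays in the seat (x ≈ 243.5 mm, top at ≈ 28 mm), and the peg at (352,250) is undisturbed. Turning and moving outside the peg.

{"method": "move_arm", "body": {"delta_pos": [[0.008,-0.01,0.04],[0.008,-0.02,0.09],[0.008,-0.03,0.14],[0.008,-0.04,0.19],[0.008,-0.05,0.24],[0.008,-0.06,0.29],[0.008,-0.07,0.34],[0.008,-0.077,0.372]], "rotation": [[-0.038,0,0],[-0.076,0,0],[-0.114,0,0],[-0.152,0,0],[-0.19,0,0],[-0.228,0,0],[-0.266,0,0],[-0.304,0,0]], "grip": [0,0,0,0,0,0,0,0]}}

```text
time: 10.27
tool_pos: [0.6064, -0.1069, 0.1696]
ee_rot: [-0.195, 0.637, 0.277, 0.692]
force: [-0.6, 0.6, -0.0]
finger_gap: 0.0001
```

{"method": "move_arm", "body": {"delta_pos": [[0,0,0],[0,0,0],[0,0,0],[0,0,0],[0,0,0],[0,0,0],[0,0,0],[0,0,0]], "rotation": [[-0.038,0,0],[-0.076,0,0],[-0.114,0,0],[-0.152,0,0],[-0.19,0,0],[-0.228,0,0],[-0.266,0,0],[-0.304,0,0]], "grip": [0,0,0,0,0,0,0,0]}}

```text
time: 10.93
tool_pos: [0.6051, -0.1062, 0.1697]
ee_rot: [-0.491, 0.439, 0.539, 0.525]
force: [-0.8, -0.6, -0.2]
finger_gap: 0.0001
```

```bash
python3 st.py 168.4 -111 41 2.05; python3 -c "
from h import *
print(env.state()['qpos'])"
```

```text
10.9333 bed [ 168.8 -109.7  112.8] F bed [-0.8  0.6 -0.1] qd [-0.000e+00 -2.000e-03  1.000e-03 -1.000e-03 -0.000e+00 -1.416e+00]
(array([ 0.2393, -0.0047, -0.0035]), array([-0.0428,  0.0009, -0.0014]))
[-0.36356931  0.49190523 -0.10921962  0.98703218  0.13982803 -0.43119631]
```

{"method": "move_arm", "body": {"delta_pos": [[0.03,0,0],[0.08,0,0],[0.13,0,0],[0.18,0,0],[0.22,0,0],[0.239,0,0],[0.239,0,0],[0.239,0,0]], "rotation": [[-0.035,0,0],[-0.043,0,0],[-0.043,0,0],[-0.043,0,0],[-0.043,0,0],[-0.043,0,0],[-0.043,0,0],[-0.043,0,0]], "grip": [0,0,0,0,0,0,0,0]}}

```text
time: 11.6
tool_pos: [0.6083, -0.0969, 0.1002]
ee_rot: [-0.524, 0.403, 0.566, 0.493]
force: [0.4, 0.3, -0.6]
finger_gap: 0.0003
```

```bash
cat > arc.py <<'E'
from h import *
import sys
q=np.load("bed2.npy"); z=41
def pose(th,off=19):
    t=np.array([np.sin(th),np.cos(th)]); pk=np.array([216-72*np.cos(th),-47+72*np.sin(th)])
    return goal(q,(*(pk-off*t),z),np.pi/2-th,-1)
for a in sys.argv[1:]:
    th,*o=map(float,a.split(",")); d=delta(*pose(th,*(o or [19]))); print(th,o,d[0].round(3).tolist(),d[1].round(3).tolist())
E
python3 st.py; python3 arc.py -.478,27 -.478,20 -.43 -.36 -.29 -.22 -.15 -.08
```

```text
11.6 bed [ 168.9 -110.2   42.7] F bed [ 0.3 -0.3 -0.7] qd [-0.002 -0.022  0.023  0.005 -0.001  0.   ]
-0.478 [27.0] [0.006, 0.025, -0.004] [-0.001, 0.001, -0.001]
-0.478 [20.0] [0.006, 0.048, -0.004] [-0.001, 0.001, -0.001]
-0.43 [] [0.006, 0.063, -0.007] [0.014, 0.001, -0.001]
-0.36 [] [0.006, 0.08, -0.01] [0.036, 0.001, -0.001]
-0.29 [] [0.006, 0.098, -0.012] [0.058, 0.001, -0.001]
-0.22 [] [0.006, 0.115, -0.012] [0.081, 0.001, -0.001]
-0.15 [] [0.006, 0.132, -0.012] [0.103, 0.0, -0.001]
-0.08 [] [0.006, 0.15, -0.01] [0.125, 0.0, -0.001]
```

{"method": "move_arm", "body": {"delta_pos": [[0.006,0.025,-0.004],[0.006,0.048,-0.004],[0.006,0.063,-0.007],[0.006,0.08,-0.01],[0.006,0.098,-0.012],[0.006,0.115,-0.012],[0.006,0.132,-0.012],[0.006,0.15,-0.01]], "rotation": [[0,0,0],[0,0,0],[0.014,0,0],[0.036,0,0],[0.058,0,0],[0.081,0,0],[0.103,0,0],[0.125,0,0]], "grip": [0,0,0,0,0,0,0,0]}}

```text
time: 12.27
tool_pos: [0.5653, -0.109, 0.0971]
ee_rot: [-0.418, 0.505, 0.474, 0.587]
force: [0.7, 0.2, -0.4]
finger_gap: 0.0
```

```bash
python3 st.py; python3 arc.py -0.08 0 .08 .16 .24 .32 .40 .48 .56 ; python3 look.py w7.png | head -1
```

```text
12.2667 bed [145.3 -72.2  42.9] F bed [ 0.3 -0.6 -0.5] qd [-0.05  -0.094 -0.176 -0.074 -0.     0.768]
-0.08 [] [0.006, 0.002, 0.002] [-0.001, 0.0, 0.0]
0.0 [] [0.006, 0.021, -0.003] [0.025, 0.0, 0.0]
0.08 [] [0.006, 0.041, -0.005] [0.05, 0.0, 0.0]
0.16 [] [0.006, 0.06, -0.007] [0.076, 0.0, 0.0]
0.24 [] [0.006, 0.08, -0.006] [0.101, 0.0, 0.0]
0.32 [] [0.006, 0.1, -0.004] [0.127, 0.0, 0.0]
0.4 [] [0.006, 0.12, -0.001] [0.152, 0.0, 0.0]
0.48 [] [0.006, 0.139, 0.004] [0.178, 0.0, 0.0]
0.56 [] [0.006, 0.158, 0.011] [0.203, 0.0, 0.0]
offcut pts 7578 [224.91497398 -32.99621148  10.00065954] [254.96084077  32.99616363  29.98860943]
```

View pics/w7.png

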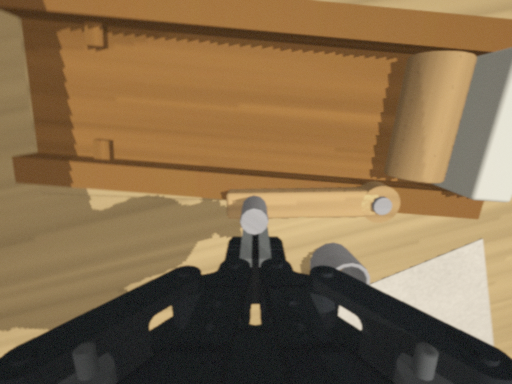

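The peg (255,213) rests on the fingertips, the keeper bar is now parallel to the gutter, and the offcut is still seated at (430,115). Continuing the arc.

{"method": "move_arm", "body": {"delta_pos": [[0,0.021,-0.003],[0,0.041,-0.005],[0,0.06,-0.007],[0,0.08,-0.006],[0,0.1,-0.004],[0,0.12,-0.001],[0,0.139,0.004],[0,0.158,0.011]], "rotation": [[0.025,0,0],[0.05,0,0],[0.076,0,0],[0.101,0,0],[0.127,0,0],[0.152,0,0],[0.178,0,0],[0.203,0,0]], "grip": [0,0,0,0,0,0,0,0]}}

```text
time: 12.98
tool_pos: [0.5198, -0.0963, 0.0971]
ee_rot: [-0.213, 0.629, 0.292, 0.688]
force: [1.2, -0.5, -0.9]
finger_gap: 0.0004
```

```bash
python3 st.py; python3 arc.py .56 .64 .72 .80 .88 .96 1.04 1.12 1.2
```

```text
12.9833 bed [144.9 -25.   42.9] F bed [-0.3 -1.3 -0.8] qd [ 0.022 -0.115 -0.181 -0.07   0.002  0.95 ]
0.56 [] [0.006, 0.0, -0.0] [0.0, 0.0, 0.0]
0.64 [] [0.006, 0.02, -0.004] [0.026, 0.0, 0.0]
0.72 [] [0.006, 0.039, -0.007] [0.051, 0.0, 0.0]
0.8 [] [0.006, 0.059, -0.008] [0.077, 0.0, 0.0]
0.88 [] [0.006, 0.079, -0.008] [0.102, 0.0, 0.0]
0.96 [] [0.006, 0.099, -0.006] [0.128, 0.0, 0.0]
1.04 [] [0.006, 0.118, -0.002] [0.153, 0.0, 0.0]
1.12 [] [0.006, 0.138, 0.003] [0.178, 0.0, 0.0]
1.2 [] [0.006, 0.156, 0.01] [0.204, 0.0, 0.0]
```

{"method": "move_arm", "body": {"delta_pos": [[0,0.02,-0.004],[0,0.039,-0.007],[0,0.059,-0.008],[0,0.079,-0.008],[0,0.099,-0.006],[0,0.118,-0.002],[0,0.138,0.003],[0,0.156,0.01]], "rotation": [[0.026,0,0],[0.051,0,0],[0.077,0,0],[0.102,0,0],[0.128,0,0],[0.153,0,0],[0.178,0,0],[0.204,0,0]], "grip": [0,0,0,0,0,0,0,0]}}

```text
time: 13.65
tool_pos: [0.4904, -0.0598, 0.1009]
ee_rot: [0.014, 0.689, 0.079, 0.721]
force: [0.6, -1.1, -0.2]
finger_gap: 0.0001
```

```bash
python3 st.py; python3 arc.py 1.2 1.26 1.32 1.37 1.42 1.46 1.5 1.53 1.55
```

```text
13.65 bed [172.2  13.3  42.9] F bed [-0.9 -0.8 -0. ] qd [ 1.060e-01 -7.100e-02 -8.700e-02 -3.000e-02 -1.000e-03  1.079e+00]
1.2 [] [0.006, -0.0, 0.0] [-0.0, 0.0, 0.0]
1.26 [] [0.006, 0.014, -0.003] [0.019, 0.0, 0.0]
1.32 [] [0.006, 0.029, -0.006] [0.038, 0.0, 0.0]
1.37 [] [0.006, 0.041, -0.007] [0.054, 0.0, 0.0]
1.42 [] [0.006, 0.054, -0.008] [0.07, 0.0, 0.0]
1.46 [] [0.006, 0.064, -0.008] [0.083, 0.0, 0.0]
1.5 [] [0.006, 0.074, -0.008] [0.095, 0.0, 0.0]
1.53 [] [0.006, 0.081, -0.007] [0.105, 0.0, 0.0]
1.55 [] [0.006, 0.086, -0.007] [0.111, 0.0, 0.0]
```

{"method": "move_arm", "body": {"delta_pos": [[0,0.014,-0.003],[0,0.029,-0.006],[0,0.041,-0.007],[0,0.054,-0.008],[0,0.064,-0.008],[0,0.074,-0.008],[0,0.081,-0.007],[0,0.086,-0.007]], "rotation": [[0.019,0,0],[0.038,0,0],[0.054,0,0],[0.07,0,0],[0.083,0,0],[0.095,0,0],[0.105,0,0],[0.111,0,0]], "grip": [0,0,0,0,0,0,0,0]}}

```text
time: 14.32
tool_pos: [0.486, -0.0345, 0.1041]
ee_rot: [0.138, 0.692, -0.04, 0.707]
force: [0.7, -0.8, 0.5]
finger_gap: -0.0002
```

```bash
python3 st.py
python3 - <<'E'
from h import *
q=np.load("bed2.npy"); c=cams.camera("wrist"); save(c,"w8.png"); P=cloud(c)[c["range_z"]>0]; b=tob(P,q)*1e3
m=(b[:,2]>52)&(b[:,2]<60)&(b[:,1]<40)&(b[:,1]>10)&(b[:,0]>203)&(b[:,0]<230); print("peg",m.sum(),b[m].min(0),b[m].max(0))
E
```

```text
14.3167 bed [195.6  24.6  42.8] F bed [-0.5 -0.9  0.6] qd [ 0.034 -0.007 -0.009 -0.005  0.001  0.247]
peg 933 [203.00163694  11.35983514  52.00873209] [221.60302315  38.38061509  59.9920656 ]
```

View pics/w8.png

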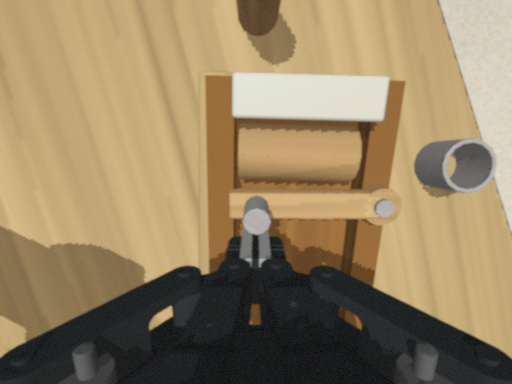

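The keeper now lies across the lane at (310,205) behind the seated offcut, with the peg at about x = 214.6 mm, which is an angle near 1.55 rad. I'll nudge it 1 mm more, then back off and lift.

{"method": "move_arm", "body": {"delta_pos": [[0,0.002,0],[0,0.004,0],[0,0.004,0],[0,-0.02,0],[0,-0.06,0],[-0.1,-0.08,0],[-0.22,-0.08,0],[-0.35,-0.08,0]], "rotation": [[0,0,0],[0,0,0],[0,0,0],[0,0,0],[0,0,0],[0,0,0],[0,0,0],[0,0,0]], "grip": [0,0,0,0,0,0,0,0]}}

```text
time: 15.03
tool_pos: [0.4745, -0.0717, 0.204]
ee_rot: [0.139, 0.694, -0.04, 0.705]
force: [1.5, 0.2, -0.7]
finger_gap: -0.0
```

{"method": "move_arm", "body": {"delta_pos": [[-0.03,0,0],[-0.06,0,0],[-0.06,0,0],[-0.06,0,0],[-0.06,0,0],[-0.06,0,0],[-0.06,0,0],[-0.06,0,0]], "rotation": [[0,0,0],[0,0,0],[0,0,0],[0,0,0],[0,0,0],[0,0,0],[0,0,0],[0,0,0]], "grip": [0,0,0,0,0,0,0,0]}}

```text
time: 15.7
tool_pos: [0.4749, -0.0734, 0.221]
ee_rot: [0.138, 0.693, -0.04, 0.706]
force: [-0.7, 0.3, 0.9]
finger_gap: -0.0001
```

```bash
python3 st.py
python3 - <<'E'
from h import *
q=np.load("bed2.npy"); c=cams.camera("wrist"); save(c,"w9.png"); P=cloud(c)[c["range_z"]>0]; b=tob(P,q)*1e3
m=(b[:,2]>52)&(b[:,2]<60)&(b[:,1]<40)&(b[:,1]>10)&(b[:,0]>195)&(b[:,0]<235); print("peg",m.sum(),b[m].min(0),b[m].max(0))
m=(abs(b[:,1])<33)&(b[:,0]>228)&(b[:,0]<261)&(b[:,2]<32); 
for lo,hi in((-33,-10),(10,33)):
    k=m&(b[:,1]>lo)&(b[:,1]<hi); t=np.percentile(b[k,2],90); print("offcut top",t,"x",np.median(b[k&(b[:,2]>t),0]))
E
```

```text
15.7 bed [171.8  24.5 164.3] F bed [0.2 0.7 0.9] qd [-0.001 -0.006  0.006  0.001  0.     0.001]
peg 193 [209.04875227  18.68729851  52.12064014] [222.27437744  31.16744715  58.98843494]
offcut top 27.895354446827664 x 242.80288853762272
offcut top 27.8645795695423 x 243.39234489681743
```

View pics/w9.png

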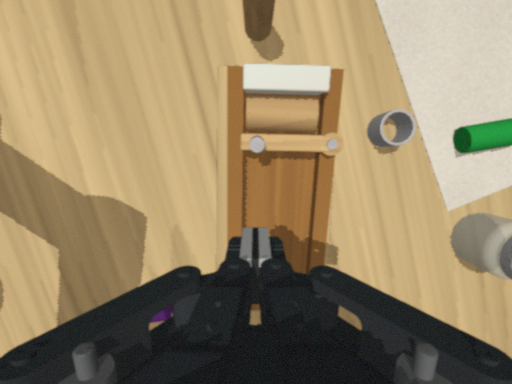

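The keeper is straight across the lane (290,143) with the peg centre at x ≈ 215.7 mm, about 1.57 rad. The offcut is seated and square at (282,113), and the robot is clear. Handing in.

```bash
python3 -c "
from cell import env
print(env.job_done())"
```

```text
the job is handed in; nothing more can be done
None
```

I pushed the offcut up the gutter with two fingertips until it dropped into the seat. I then swung the keeper across behind it, pushing its peg around an arc with the fingers shut. The job was handed in at about 15.7 s of the 56 s allowed; no verdict is reported.

**Last checks from the wrist camera:**
- **Offcut:** its centre is about 243 mm up the gutter and about 11 mm over the floor. Its two ends agree to within 0.6 mm, so it lies square.
- **Keeper:** the peg is at about (216, 25) mm in the gutter frame, which puts the keeper at about 1.57 rad.
- **Forces:** the measured tool force stayed under about 2 N in every reading I took.
- **Robot:** it was well clear of everything, with the fingertips about 160 mm above the gutter floor.
- **Other things:** the ferrule, spare, jar and green piece looked undisturbed. I did not measure them again, and the last view did not show the block, mallet, driver or broom head.

**Disagreements:** the side camera's coarse fit of the gutter was poor, about 34 mm off the top camera's along the slope. I used the top fit, refined from the wrist camera to about 1.5 mm.

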